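Put the soft sauce bottle back in its station and click the gate shut

TASK

Put the red squeeze bottle from the open bench in front (not the one at the back under the shelf) into the steel sauce station: keep it upright, hold it with a light grip so that it does not squirt, and set it down softly, still in hand, on the centre of the station's sprung round pad, whose height is set differently each time. Let go of it and then push the gate gently shut until it clicks home on its catch. Leave the other things on the bench alone.

Things in the scene. Friction and masses are not known exactly. Their poses are not given: they have to be found in the camera images.
- red_bottle: full soft red squeeze bottle, upright, with a white cap and a thin nozzle. Origin: centre of its underside, z up. 60 mm in diameter up to 150 mm, nozzle (not to be gripped) from there to 199 mm; 0.2 to 0.4 kg. Take it from above by the cap, fingertips 20 to 30 mm below the 150 mm level, with the lightest grip (20 N a finger is plenty; over 45 N a finger it squirts)
- yellow_bottle: yellow squeeze bottle of the same shape and size; a bystander. Origin: centre of its underside
- shaker: grey steel shaker, 53 mm in diameter, 88 mm tall; a bystander. Origin: centre of its underside
- timer: white kitchen timer, 68x68x22 mm, lying flat; a bystander. Origin: centre of its underside
- whetstone: brown and black whetstone, 50x150x25 mm, lying flat; a bystander. Origin: centre of its underside
- station: the sauce station, fixed to the bench: a steel holder open at the top and at the front (-x of its own frame, z up), with a gate at the front. Walls 4 mm thick, 100 mm tall; inside 130 mm wide (y -65 to 65 mm) and 152 mm deep (x -85 to 67 mm). Origin: at bench level, in the middle of the width
- pad_axis (a point): point at bench level on the vertical axis of the round black pad in the station (station frame x = 12 mm, y = 0). Pad 82 mm in diameter; its top stands 40 to 80 mm above this point, set differently each time and not measured. It is sprung (0.7 N per mm, 12 mm of travel, then a hard stop)
- gate (a joint): the white gate with blue edges: a panel 6 mm thick, 138 mm long, 14 to 98 mm above the bench, on an upright hinge at x = -94, y = -67 mm of the station frame. 0 = shut (panel along the station's +y); grows as its free edge swings out to the station's -x. A sprung catch resists from about 0.1 rad (about 4 N), then draws it home; seated below 0.02
- gate_edge (a point): point on the gate's outer face, at its free edge, 70 mm above the bench
There are look-alikes about, which are no part of the job. Of the things that look like the red_bottle, take the one that is farthest to the robot's left at the start.

How it is judged:
On the way, in this order (a step that is already met when the one before it is completed fails the run):
1. the bottle, still held, has been set down on the middle of the pad (contact force between red_bottle and station above 0.8 N and contact force between the fingers and red_bottle above 2 N and horizontal distance between red_bottle and pad_axis below 0.02 m and angle between red_bottle's own z axis and vertical below 0.15 rad), for 0.1 s.
2. the bottle has been let go on the pad, and then the gate shut home on its catch (value of joint gate below 0.02 rad and contact force between the fingers and red_bottle below 0.1 N), for 0.2 s.
At the end, for the whole second after the job is handed in: the red bottle stands upright (within 0.1 rad) and at rest on the pad, its axis within 20 mm of the pad's, and the gate is seated on its catch (below 0.02 rad) (value of joint gate below 0.02 rad and horizontal distance between red_bottle and pad_axis below 0.02 m and z of red_bottle in the frame of pad_axis between 0.025 and 0.085 m and angle between red_bottle's own z axis and vertical below 0.1 rad and linear speed of red_bottle below 0.02 m/s); the robot touches nothing.
It fails at once if the red bottle is squeezed so hard that it squirts (over 45 N a finger) (contact force between the fingers and red_bottle above 90 N).
It fails at once if the red bottle is pressed or dropped hard on the station (over 15 N) (contact force between red_bottle and station above 15 N).
It fails at once if the red bottle is tipped by more than 0.4 rad (angle between red_bottle's own z axis and vertical above 0.4 rad).
It fails at once if the gate or station is pushed with more than 30 N (contact force between any of the fingers, the arm and station above 30 N).
It fails at once if the yellow bottle, the shaker, the timer or the whetstone is moved by more than 20 mm (distance of any of yellow_bottle, shaker, timer, whetstone from where it was at the start of the episode above 0.02 m).
It also fails if it takes over 72 s, if anything falls off the work surface, if the arm or the gripper's body presses on something with over 40 N, if the wrist force passes 120 N, or if a joint passes its speed limit or range.

ROBOT

A 7-joint arm with a two-finger parallel gripper is mounted at the origin on a cart in front of the work surface, level with it; the furniture and walls round the work are solid. World frame = base frame: x ahead of the robot, y to its left, z up, the work surface at z = 0. Lengths are in m, angles in rad, forces in N, time in s.
With the tool pointing down it reaches from about 0.4 to 0.85 m from the base axis. Payload 4.4 kg.
Tool frame: the origin (TCP) lies midway between the tips of the shut fingers; the grasp point (between the pads) lies 19 mm behind it (manip.tcp_to_grasp is the z of the grasp point in the tool frame, in m); z points along the fingers, y is the line along which they close (so a half turn about z gives the same grasp; the last joint's range is limited). The gripper opens to 94 mm and grips with 3 to 60 N. Pads are 16 mm wide; open, the fingers measure 119 mm over their backs; the gripper's body (75 mm by 177 mm) begins 78 mm behind the grasp point.
Start: joints at [-1.374, 0.628, 0.038, 1.517, -0.027, 0.996, -0.02], TCP at [0.169, 0.628, 0.205] pointing down, gripper open.
Joint ranges: [-3.06, 3.06], [-0.37, 2.12], [-1.25, 1.32], [0.18, 2.47], [-1.1, 4.24], [0.23, 1.98], [-2.94, 2.94]. Speed limits (rad/s): [2.57, 2.57, 3.14, 3.14, 3.14, 3.14, 3.14].

INTERFACE

Orientations are given as a 3x3 rotation matrix whose columns are the frame's x, y, z axes.
In Python, from rig import manip gives the robot as it stands. The module is installed in compiled form; this text tells all that it offers.
- The arm moves only by the tool carry_out, never from a script. Its argument "targets" is a list of rows, each a list of 3 entries, a list of its own where there are three numbers: the opening, from -1 (shut) to 1 (fully open), then the shift along the tool's x, y, z in cm, then the turn, a rotation vector about the tool's x, y, z in rad. In form: [[fingers, [dx, dy, dz], [rx, ry, rz]], ...]. A call has exactly 8 rows; each row shifts and turns the commanded pose from where the row before left it, along the tool's axes as they then stand; what a row does not reach is not made up. A row lasts 1/10 s, in which the tool goes at most 50 mm and 8.59 degrees, less where a joint would pass 70% of its speed; a pose out of reach is approached as far as the arm can. A call is refused whole if a number of a shift passes 5 or a number of a turn 0.15, either way. A call with a gripper value outside its range is refused whole. The fingers move at their own pace and stop on an object; "force" is the grip in N (left out, the last holds). Time passes only in rows, so rows that do not move let the fingers close, or fill a call up. It gives the time, the measured TCP pose, the force, the opening and the grip force at its end, in the units of the state.
- manip.get_state(): the state, without advancing time (a new reading comes with each control period).
- manip.capture(name): name is "scene" or "top" or "wrist"; returns the picture (400x640x3 uint8, red, green, blue); there is no depth.
- manip.camera_model(name): a dict with "fx", "fy", "cx", "cy" (pixels), "k1" (the pictures are not rectified: a ray, as slopes to the right and down, at radius r is drawn at 1 + k1 r^2 times it, then the intrinsics apply), "position" and "rotation" of the camera in the world. Camera axes: x right, y up, looking along -z (the intrinsics and any distortion apply to the point x, -y, -z); pixel columns grow to the right and rows downward; lengths in m; the calibration is good to about 2 mm. A picture is of the moment at which its call begins: read the wrist's pose just before it. camera_model takes no time and is no camera call; for the wrist camera it gives the pose at the moment of the call.
- manip.sign_off(): hands the job in; it is judged then, once.
Trained networks look in the newest picture that a camera, given by its name, has taken for a name from the list of things; names that differ only in an ending like _2 or _b are one class to them, and where a whole thing is asked for, a point or a joint stands for the part that bears it (a point fixed in the world has none). Each returns a list of dicts, best first, with "score" (0 to 1); they miss things now and then, are a little off and sometimes report something else, mostly with a low value. They report only what shows in the picture. A call takes as long as a camera call. They do not tell look-alikes from the thing itself.
- manip.find_in(label, camera): "location" ([column, row] in pixels, amid what is visible of it).
- manip.outline_of(label, camera): "region" (400x640 bool, what is visible of it) and "location" ([column, row] in pixels, amid what is visible of it).
- manip.pinpoint(label, camera): "location" ([column, row] in pixels: a listed point, or the origin of a listed thing).
The state is a dict: "time_s": time; "joint_positions": joint angles; "qd": joint speeds; "effort": joint torques, N m; "eef_pos": TCP position; "tcp_rot": TCP orientation; "ft_force": force on the tool from outside, world axes, zero at the start; "torque": the same for the moment, N m; "width": finger opening in m; "finger_force": force on a finger pad.
Only numpy, scipy, OpenCV 4.12 (cv2) and the standard library are available. Lean on these libraries where they do the work, as an engineer would, in place of code of your own. Each camera call takes 0.05 s, during which the arm holds its last target. There are 200 camera calls.

## Working session

There is one attempt and no reset: what is moved stays moved. The work goes in short steps, Python scripts to look and compute and a tool call to move; the robot and the scene stay as the last step left them, time stands still between calls to the robot, and variables do not carry over. Pictures are saved under pics/ and viewed, at most 13 in all, crops included, and the job is handed in when it is done.

Besides the shell and the picture viewer there is one more tool, called after ">>>" as name(argument=value, ...), one argument or row to a line, values as JSON. carry_out: Moves the arm, as the interface text tells. Its arguments: {"type":"object","properties":{"targets":{"type":"array","items":{"type":"array"}},"force":{"type":"number"}},"required":["targets"]}

```bash
mkdir -p pics
cat > h.py <<'E'
import numpy as np, cv2
from rig import manip
def ray(cam,px,m=None):
    m=m or manip.camera_model(cam)
    d=np.array([(px[0]-m['cx'])/m['fx'],(px[1]-m['cy'])/m['fy']]); u=d.copy()
    for _ in range(20): u=d/(1+m['k1']*(u@u))
    R=np.array(m['rotation']); return np.array(m['position']),R@np.array([u[0],-u[1],-1])
def atz(cam,px,z,m=None):
    o,v=ray(cam,px,m); return o+v*(z-o[2])/v[2]
def proj(cam,P,m=None):
    m=m or manip.camera_model(cam); c=np.array(m['rotation']).T@(np.array(P)-m['position'])
    u=np.array([c[0],-c[1]])/-c[2]; u=u*(1+m['k1']*(u@u)); return [u[0]*m['fx']+m['cx'],u[1]*m['fy']+m['cy']]
def tri(c1,p1,c2,p2):
    A=[];b=[]
    for c,p in((c1,p1),(c2,p2)):
        o,v=ray(c,p); v/=np.linalg.norm(v); M=np.eye(3)-np.outer(v,v); A.append(M); b.append(M@o)
    return np.linalg.lstsq(np.vstack(A),np.hstack(b),rcond=None)[0]
def save(cam,n): 
    im=manip.capture(cam); cv2.imwrite(f'pics/{n}.png',im[:,:,::-1]); return im
E
python3 - <<'E'
from h import *
np.set_printoptions(precision=3,suppress=True)
ims=[save(c,c+'0') for c in('scene','top')]
for c in('scene','top'):
    m=manip.camera_model(c); print(c,m['position'],m['fx'],m['k1'])
    for l in('red_bottle','yellow_bottle','shaker','timer','whetstone','station','pad_axis','gate_edge'):
        for r in manip.pinpoint(l,c): print(l,np.round(r['location'],1),round(r['score'],2),atz(c,r['location'],.07 if l=='gate_edge' else 0))
s=manip.get_state(); print(s['tcp_rot'],s['eef_pos'],s['width'],s['time_s'],manip.tcp_to_grasp)
E
```

```text
scene [-0.18  -0.815  1.134] 365.8628451708689 -0.04679496540522841
red_bottle [381.  261.3] 0.97 [ 0.55  -0.444  0.   ]
red_bottle [420.4 343.9] 0.62 [ 0.388 -0.727  0.   ]
yellow_bottle [321.3 247.9] 0.83 [ 0.437 -0.244  0.   ]
yellow_bottle [358.8 288.4] 0.31 [ 0.404 -0.459  0.   ]
shaker [381.5 223.7] 0.69 [ 0.697 -0.333  0.   ]
timer [359.7 287. ] 0.66 [ 0.41  -0.458  0.   ]
whetstone [404.8 299.2] 0.93 [ 0.483 -0.6    0.   ]
whetstone [359.7 286.1] 0.68 [ 0.413 -0.455  0.   ]
station [242.9 164.5] 0.83 [0.525 0.36  0.   ]
pad_axis [246.  163.8] 0.63 [0.538 0.353 0.   ]
pad_axis [403.4 300.2] 0.53 [ 0.476 -0.598  0.   ]
gate_edge [203.8 171.7] 0.76 [0.331 0.369 0.07 ]
gate_edge [378.7 224.6] 0.67 [ 0.632 -0.358  0.07 ]
top [ 0.238 -0.139  1.758] 460.58671692408734 -0.13585708295541404
red_bottle [465.4 240.4] 0.88 [ 0.392 -0.713  0.   ]
yellow_bottle [349.1 230.5] 0.75 [ 0.434 -0.261  0.   ]
shaker [370.2 160.7] 0.48 [ 0.71  -0.349  0.   ]
timer [397.7 241.4] 0.62 [ 0.391 -0.447  0.   ]
whetstone [437.  216.2] 0.94 [ 0.488 -0.604  0.   ]
station [192.3 206.9] 0.98 [0.528 0.349 0.   ]
pad_axis [193.8 199.8] 0.64 [0.556 0.345 0.   ]
gate_edge [183.9 258.5] 0.76 [0.323 0.354 0.07 ]
[[-0.966  0.26  -0.   ]
 [ 0.26   0.966  0.   ]
 [ 0.     0.    -1.   ]] [0.169 0.628 0.205] 0.09388351494965735 0.9 -0.0188
```

View pics/scene0.png

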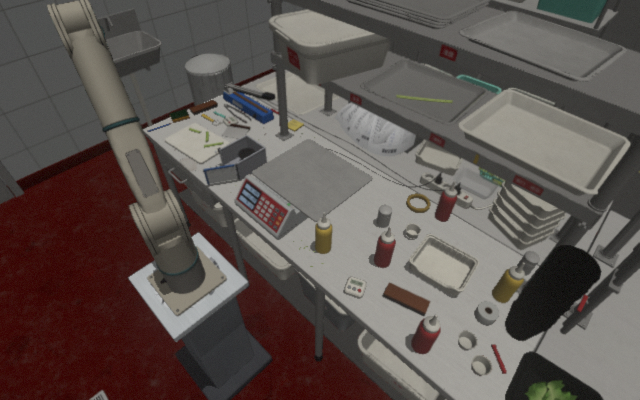

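View pics/top0.png

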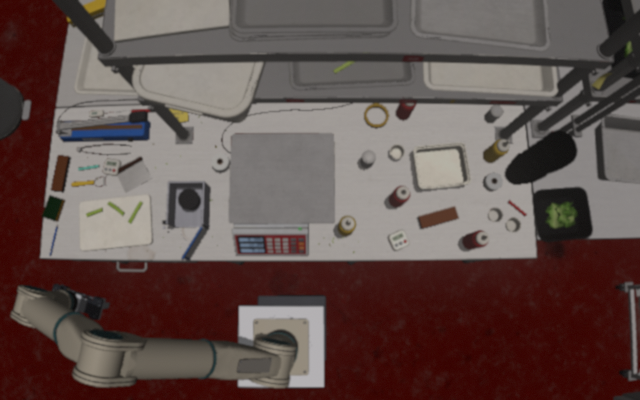

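The scene view shows three red bottles: (385,250) in front at y≈-0.44, (427,335) at y≈-0.72, and (445,203) at the back under the shelf. I'll take the first, at about (0.55, -0.44). The top view shows the station at about (190,207), with its gate open toward the robot and the hinge at about (207,228).

>>> carry_out(
  targets=[
    [1,[0,0,-2.5],[0,0,0.15]],
    [1,[0,0,-2.5],[0,0,0.15]],
    [1,[0,0,-2.5],[0,0,0.15]],
    [1,[0,0,-2.5],[0,0,0.15]],
    [1,[0,0,-2.5],[0,0,0.15]],
    [1,[0,0,-2.5],[0,0,0.15]],
    [1,[0,0,-2.5],[0,0,0.15]],
    [1,[0,0,-2.5],[0,0,0.15]],
  ],
  force=15,
)

```text
time_s: 1.7
eef_pos: [0.1687, 0.6276, 0.4066]
tcp_rot: [[-0.102, 0.995, -0.0], [0.995, 0.102, 0.0], [0.0, -0.0, -1.0]]
ft_force: [-1.0, 0.4, -0.7]
width: 0.0941
finger_force: 0.0
```

>>> carry_out(
  targets=[
    [1,[0,0,0],[0,0,0.108]],
    [1,[-3,4,0],[0,0,0]],
    [1,[-3,4,0],[0,0,0]],
    [1,[-3,4,0],[0,0,0]],
    [1,[-3,4,0],[0,0,0]],
    [1,[-3,4,0],[0,0,0]],
    [1,[-3,4,0],[0,0,0]],
    [1,[-3,4,0],[0,0,0]],
  ],
)

```text
time_s: 2.5
eef_pos: [0.4501, 0.4164, 0.4057]
tcp_rot: [[-0.0, 1.0, 0.0], [1.0, 0.0, 0.001], [0.001, 0.0, -1.0]]
ft_force: [-0.5, 0.7, -0.2]
width: 0.0937
finger_force: 0.0
```

Run:
```python
from h import *
np.set_printoptions(precision=3,suppress=True)
s=manip.get_state(); print(s['tcp_rot'],s['eef_pos'],s['joint_positions'],s['time_s'])
m=manip.camera_model('wrist'); print(m['position'],m['rotation'],m['fx'])
save('wrist','w1')
for l,z in(('station',0),('pad_axis',0),('gate_edge',.07)):
    for r in manip.pinpoint(l,'wrist'): print(l,np.round(r['location'],1),round(r['score'],2),atz('wrist',r['location'],z))
```

```text
[[-0.     1.     0.   ]
 [ 1.     0.     0.001]
 [ 0.001  0.    -1.   ]] [0.45  0.416 0.406] [-1.06   0.461  0.457  1.308 -0.2    1.417 -0.614] 2.5
[0.449 0.494 0.585] [[ 1.     0.001  0.   ]
 [-0.001  0.964  0.265]
 [-0.    -0.265  0.964]] 353.68812375725145
station [370.  183.4] 0.97 [0.537 0.344 0.   ]
pad_axis [379.6 186.8] 0.62 [0.549 0.343 0.   ]
gate_edge [239.8 200.2] 0.67 [0.323 0.345 0.07 ]
```

View pics/w1.png

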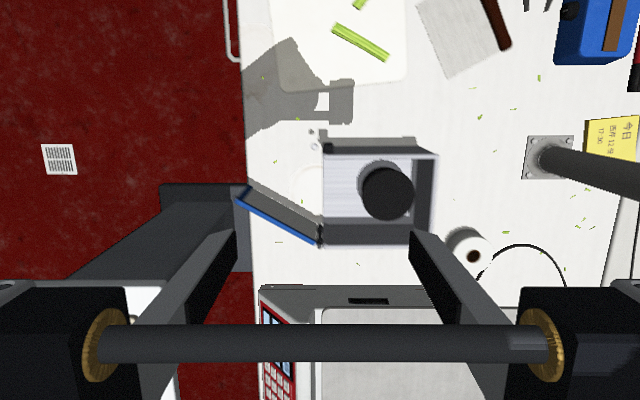

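The wrist view shows the station at (320-440, 140-246), with the round pad at about (388,193). The gate is open from its hinge at about (320,243) to its free edge at about (238,195). I'll enlarge it for yaw and pad centre.

Run:
```python
from h import *
im=cv2.imread('pics/w1.png')[125:260,230:450]
im=cv2.convertScaleAbs(cv2.resize(im,None,fx=3.6,fy=3.6,interpolation=cv2.INTER_CUBIC),alpha=1.6,beta=20)
cv2.imwrite('pics/w1c.png',im)
```

```text
(no output)
```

View pics/w1c.png

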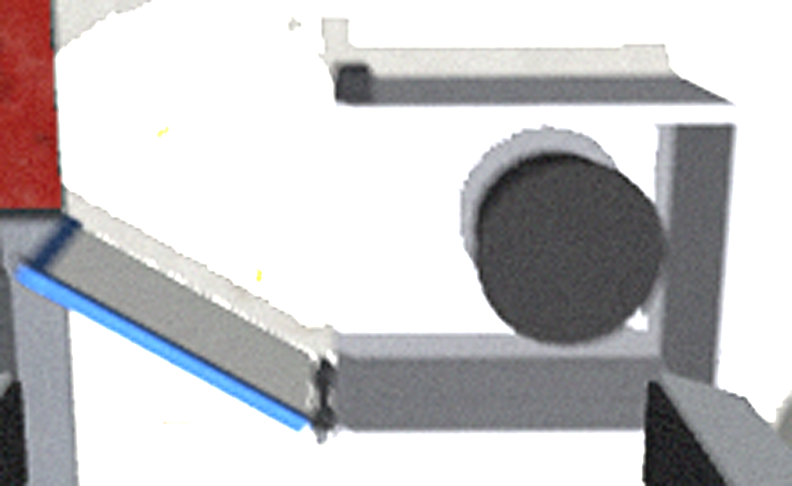

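The enlarged crop shows the rim's outer corners at about (735,103), (335,104), (332,430) and (713,431). The pad disc is centred at about (571,248) and about 188 px wide, and the gate's outer top edge runs from (20,270) to (303,428).

Run:
```python
from h import *
np.set_printoptions(precision=4,suppress=True)
f=lambda x,y:(230+x/3.6,125+y/3.6)
for n,p,z in(('A back+y',(735,103),.1),('front+y',(335,104),.1),('front-y',(332,430),.1),('back-y',(713,431),.1),('gate free',(20,270),.098),('gate hinge',(303,428),.098)): print(n,atz('wrist',f(*p),z))
for z in(.04,.05,.06,.07,.08):
    print(z,atz('wrist',f(571,248),z),np.linalg.norm(atz('wrist',f(477,248),z)-atz('wrist',f(665,248),z)))
im=cv2.imread('pics/top0.png')[170:270,150:240]
# pad in top
g=cv2.cvtColor(im,cv2.COLOR_BGR2GRAY); n,l,s,c=cv2.connectedComponentsWithStats((g<45).astype('uint8'))
for i in range(1,n):
    if s[i,4]>60: print(s[i],c[i]+[150,170])
    if s[i,4]>150:
        for z in(.04,.06,.08): print(atz('top',c[i]+[150,170],z))
```

```text
A back+y [0.6023 0.419  0.1   ]
front+y [0.4497 0.4194 0.1   ]
front-y [0.4479 0.2849 0.1   ]
back-y [0.604  0.2839 0.1   ]
gate free [0.3241 0.3533 0.098 ]
gate hinge [0.4359 0.285  0.098 ]
0.04 [0.554  0.3456 0.04  ] 0.08317401250615795
0.05 [0.552  0.3483 0.05  ] 0.08164702845565132
0.06 [0.5501 0.351  0.06  ] 0.08012004440514468
0.07 [0.5482 0.3537 0.07  ] 0.07859306035463805
0.08 [0.5463 0.3565 0.08  ] 0.0770660763041314
[ 30  19  20  21 313] [189.2045 199.3834]
[0.5504 0.3517 0.04  ]
[0.5467 0.346  0.06  ]
[0.5431 0.3403 0.08  ]
[  0  92  90   8 701] [194.893  265.5949]
[0.2986 0.3196 0.04  ]
[0.2978 0.3142 0.06  ]
[0.2971 0.3089 0.08  ]
```

>>> carry_out(
  targets=[
    [1,[-4.9,0.5,0],[0,0,0]],
    [1,[-4.9,0.5,0],[0,0,0]],
    [1,[-4.9,0.5,0],[0,0,0]],
    [1,[-4.9,0.5,0],[0,0,0]],
    [1,[-4.9,0.5,0],[0,0,0]],
    [1,[-4.9,0.5,0],[0,0,0]],
    [1,[-4.9,0.5,0],[0,0,0]],
    [1,[-4.9,0.5,0],[0,0,0]],
  ],
)

```text
time_s: 3.5
eef_pos: [0.4885, 0.0263, 0.4057]
tcp_rot: [[-0.005, 1.0, 0.001], [1.0, 0.005, 0.002], [0.002, 0.001, -1.0]]
ft_force: [1.6, -0.1, 0.3]
width: 0.094
finger_force: 0.0
```

>>> carry_out(
  targets=[
    [1,[-4.9,0.5,0],[0,0,0]],
    [1,[-4.9,0.5,0],[0,0,0]],
    [1,[-4.9,0.5,0],[0,0,0]],
    [1,[-4.9,0.5,0],[0,0,0]],
    [1,[-4.9,0.5,0],[0,0,0]],
    [1,[-4.9,0.5,0],[0,0,0]],
    [1,[-4.9,0.5,0],[0,0,0]],
    [1,[0,0,0],[0,0,0]],
  ],
)

```text
time_s: 4.3
eef_pos: [0.5224, -0.323, 0.4045]
tcp_rot: [[0.007, 1.0, -0.002], [1.0, -0.007, -0.004], [-0.004, -0.002, -1.0]]
ft_force: [0.2, 0.4, 1.0]
width: 0.0941
finger_force: 0.0
```

Run:
```python
from h import *
np.set_printoptions(precision=4,suppress=True)
s=manip.get_state(); print(s['eef_pos'],s['joint_positions'],s['time_s'])
save('wrist','w2')
for r in manip.pinpoint('red_bottle','wrist'): print(np.round(r['location'],1),round(r['score'],2),atz('wrist',r['location'],0))
for r in manip.outline_of('red_bottle','wrist'): ys,xs=np.where(r['region']); print(r['location'],xs.min(),xs.max(),ys.min(),ys.max(),r['score'])
```

```text
[ 0.5224 -0.323   0.4045] [ 0.1261  0.4977  0.6678  1.3107 -0.2985  1.4331  0.767 ] 4.3
[343.5 217.2] 0.83 [ 0.5598 -0.4394  0.    ]
[255.8 355. ] 0.64 [ 0.3931 -0.722   0.    ]
[245.4, 384.0] 223 269 362 399 0.78
[345.5, 235.4] 324 367 199 271 0.66
```

View pics/w2.png

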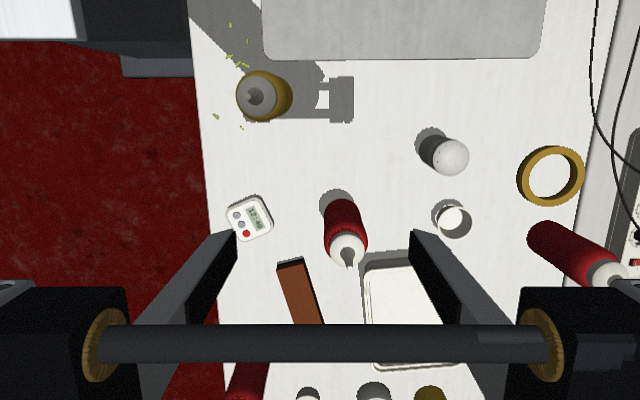

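The wrist view shows the target bottle at (345,235), with its cap at about (346,247) and nozzle tip at about (349,268). There is clear space round it at cap height.

Run:
```python
from h import *
np.set_printoptions(precision=4,suppress=True)
s=manip.get_state(); print(s['eef_pos'])
print('cap',atz('wrist',(346.5,248),.15),'noz',atz('wrist',(349,268),.199))
for x in(.55,.555,.56): print(x,[np.round(proj('wrist',(x,-.441,z))) for z in(0,.15,.199)],[np.round(proj('scene',(x,-.441,z))) for z in(0,.15,.199)])
```

```text
[ 0.5249 -0.3151  0.405 ]
cap [ 0.5561 -0.4295  0.15  ] noz [ 0.5559 -0.4337  0.199 ]
0.55 [array([337., 219.]), array([342., 256.]), array([344., 274.])] [array([380., 261.]), array([386., 236.]), array([388., 226.])]
0.555 [array([340., 219.]), array([346., 256.]), array([348., 274.])] [array([381., 260.]), array([387., 235.]), array([389., 226.])]
0.56 [array([343., 219.]), array([349., 256.]), array([352., 274.])] [array([382., 259.]), array([388., 234.]), array([390., 225.])]
```

>>> carry_out(
  targets=[
    [1,[-4,1,0],[0,0,0]],
    [1,[-4,1,0],[0,0,0]],
    [1,[-4,1,0],[0,0,0]],
    [1,[-0.2,0,4],[0,0,0]],
    [1,[0,0,4],[0,0,0]],
    [1,[0,0,4],[0,0,0]],
    [1,[0,0,2.5],[0,0,0]],
    [1,[0,0,0],[0,0,0]],
  ],
)

```text
time_s: 5.25
eef_pos: [0.5546, -0.4336, 0.2565]
tcp_rot: [[-0.004, 1.0, -0.005], [1.0, 0.004, 0.007], [0.007, -0.004, -1.0]]
ft_force: [0.0, -0.2, -0.3]
width: 0.0939
finger_force: 0.0
```

Run:
```python
from h import *
np.set_printoptions(precision=4,suppress=True)
manip.capture('top');manip.capture('top')
s=manip.get_state(); print(s['eef_pos'],s['joint_positions'])
save('wrist','w3')
for r in manip.pinpoint('red_bottle','wrist'): print(np.round(r['location'],1),round(r['score'],2),atz('wrist',r['location'],0))
s=manip.get_state(); print(s['eef_pos'])
p=s['eef_pos']
for P in((p[0],p[1],.199),(p[0],p[1],.15)): print(proj('wrist',P))
```

```text
[ 0.5557 -0.4371  0.2615] [ 0.3317  0.7383  0.6044  1.2711 -0.4153  1.2545  0.9436]
[319.4 167.3] 0.97 [ 0.5515 -0.4475  0.    ]
[204.5 359.7] 0.97 [ 0.381  -0.7367  0.    ]
[268.1 280.3] 0.52 [ 0.48   -0.6068  0.    ]
[ 0.5554 -0.4391  0.263 ]
[np.float64(323.32708977062936), np.float64(208.80052865430181)]
[np.float64(323.02475350833873), np.float64(191.3078155818262)]
```

View pics/w3.png

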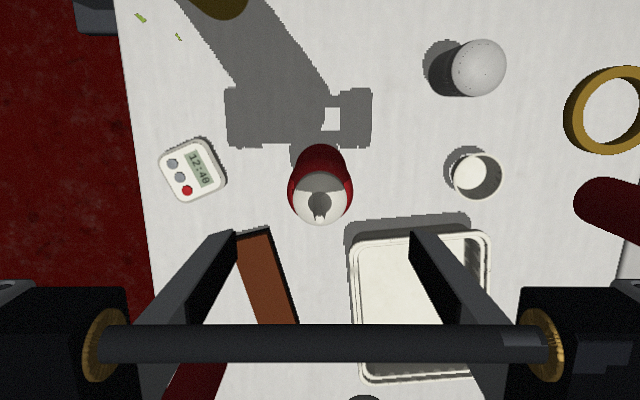

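The wrist view shows the nozzle tip at about (319,216) and the cap centre at about (320,197). The bottle is therefore about 5 mm further to -y and 2 mm to -x. I'll descend with that correction.

>>> carry_out(
  targets=[
    [1,[-0.5,-0.2,0],[0,0,0]],
    [1,[0,0,3],[0,0,0]],
    [1,[0,0,3],[0,0,0]],
    [1,[0,0,3],[0,0,0]],
    [1,[0,0,3],[0,0,0]],
    [1,[0,0,1.5],[0,0,0]],
    [1,[0,0,0],[0,0,0]],
    [1,[0,0,0],[0,0,0]],
  ],
  force=15,
)

```text
time_s: 6.25
eef_pos: [0.5524, -0.4454, 0.1269]
tcp_rot: [[0.0, 1.0, 0.001], [1.0, -0.0, -0.002], [-0.002, 0.001, -1.0]]
ft_force: [0.3, 0.3, -0.0]
width: 0.0937
finger_force: 0.0
```

>>> carry_out(
  targets=[
    [-1,[0,0,0],[0,0,0]],
    [-1,[0,0,0],[0,0,0]],
    [-1,[0,0,0],[0,0,0]],
    [-1,[0,0,0],[0,0,0]],
    [-1,[0,0,0],[0,0,0]],
    [-1,[0,0,0],[0,0,0]],
    [-1,[0,0,0],[0,0,0]],
    [-1,[0,0,0],[0,0,0]],
  ],
  force=18,
)

```text
time_s: 7.05
eef_pos: [0.5522, -0.4444, 0.1258]
tcp_rot: [[-0.0, 1.0, 0.001], [1.0, 0.0, -0.0], [-0.0, 0.001, -1.0]]
ft_force: [0.7, -0.2, 2.0]
width: 0.0598
finger_force: 18.0
```

>>> carry_out(
  targets=[
    [-1,[0,0,-0.5],[0,0,0]],
    [-1,[0,0,-1.5],[0,0,0]],
    [-1,[0,0,-2.5],[0,0,0]],
    [-1,[0,0,-2.5],[0,0,0]],
    [-1,[0,0,-2.5],[0,0,0]],
    [-1,[0,0,-2.5],[0,0,0]],
    [-1,[0,0,-2],[0,0,0]],
    [-1,[0,0,-1],[0,0,0]],
  ],
)

```text
time_s: 7.85
eef_pos: [0.5518, -0.4451, 0.2782]
tcp_rot: [[0.0, 1.0, 0.002], [1.0, -0.0, -0.002], [-0.002, 0.002, -1.0]]
ft_force: [-0.2, -0.2, -2.5]
width: 0.06
finger_force: 18.0
```

Run:
```python
from h import *
np.set_printoptions(precision=4,suppress=True)
manip.capture('top')
s=manip.get_state(); print(s['eef_pos'],s['tcp_rot'],s['ft_force'],s['torque'],s['width'],s['finger_force'])
save('wrist','w4')
for r in manip.pinpoint('red_bottle','wrist'): print(np.round(r['location'],1),round(r['score'],2))
p=np.array(s['eef_pos'])
for d in(-.125,.025,.074): print(proj('wrist',p+[0,0,d]))
```

```text
[ 0.5522 -0.4453  0.2789] [[ 0.0002  1.      0.0029]
 [ 1.     -0.0002 -0.0028]
 [-0.0028  0.0029 -1.    ]] [ 0.6229 -0.2684 -1.7122] [-0.2118 -0.0176 -0.0238] 0.05950331617341909 17.987110018730164
[326.1 187.2] 0.63
[np.float64(324.0665211075636), np.float64(190.08820412191344)]
[np.float64(325.4504424426905), np.float64(270.53935362525453)]
[np.float64(326.6381844254136), np.float64(339.4560424475126)]
```

View pics/w4.png

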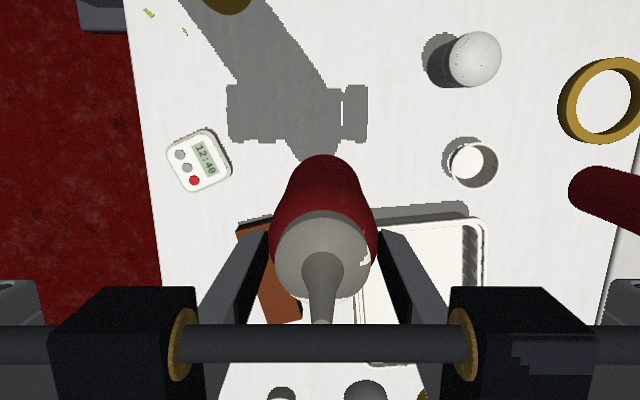

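The bottle is held upright between the fingers: nozzle at about (322,290), base at about (324,160). I'll carry it over to the station.

>>> carry_out(
  targets=[
    [-1,[1,0,-2],[0,0,0]],
    [-1,[2,0,-2],[0,0,0]],
    [-1,[3,0,-2],[0,0,0]],
    [-1,[4,0,-1.5],[0,0,0]],
    [-1,[4,0,0],[0,0,0]],
    [-1,[4,0,0],[0,0,0]],
    [-1,[4,0,0],[0,0,0]],
    [-1,[4,0,0],[0,0,0]],
  ],
)

```text
time_s: 8.8
eef_pos: [0.5509, -0.1822, 0.349]
tcp_rot: [[0.0, 1.0, -0.003], [1.0, -0.0, 0.001], [0.001, -0.003, -1.0]]
ft_force: [0.6, 0.2, -3.3]
width: 0.0592
finger_force: 18.0
```

>>> carry_out(
  targets=[
    [-1,[4,0,0],[0,0,0]],
    [-1,[4,0,0],[0,0,0]],
    [-1,[4,0,0],[0,0,0]],
    [-1,[4,0,0],[0,0,0]],
    [-1,[4,0,0],[0,0,0]],
    [-1,[4,0,0],[0,0,0]],
    [-1,[4,0,0],[0,0,0]],
    [-1,[4,0,0],[0,0,0]],
  ],
)

```text
time_s: 9.6
eef_pos: [0.5507, 0.1373, 0.3491]
tcp_rot: [[-0.0, 1.0, -0.003], [1.0, 0.0, -0.001], [-0.001, -0.003, -1.0]]
ft_force: [0.5, -0.3, -3.1]
width: 0.0594
finger_force: 18.0
```

>>> carry_out(
  targets=[
    [-1,[4,0,0],[0,0,0]],
    [-1,[4,0,0],[0,0,0]],
    [-1,[4,0,0],[0,0,0]],
    [-1,[3,0,0],[0,0,0]],
    [-1,[2,0,0],[0,0,0]],
    [-1,[1,0,0],[0,0,0]],
    [-1,[0,0,0],[0,0,0]],
    [-1,[0,0,0],[0,0,0]],
  ],
)

```text
time_s: 10.4
eef_pos: [0.5523, 0.3134, 0.3504]
tcp_rot: [[0.003, 1.0, -0.0], [1.0, -0.003, -0.002], [-0.002, -0.0, -1.0]]
ft_force: [-0.2, -0.5, -3.6]
width: 0.0597
finger_force: 18.0
```

>>> carry_out(
  targets=[
    [-1,[1.3,-0.1,0],[0,0,0]],
    [-1,[1.5,-0.2,0],[0,0,0]],
    [-1,[0.9,0,1],[0,0,0]],
    [-1,[0,0,2.5],[0,0,0]],
    [-1,[0,0,2.5],[0,0,0]],
    [-1,[0,0,2.5],[0,0,0]],
    [-1,[0,0,1],[0,0,0]],
    [-1,[0,0,0],[0,0,0]],
  ],
)

```text
time_s: 11.2
eef_pos: [0.5476, 0.3529, 0.2535]
tcp_rot: [[-0.001, 1.0, -0.003], [1.0, 0.001, -0.002], [-0.002, -0.003, -1.0]]
ft_force: [0.1, -0.4, -3.0]
width: 0.0594
finger_force: 18.0
```

Run:
```python
from h import *
np.set_printoptions(precision=4,suppress=True)
save('wrist','w5')
f=[]
for c in('scene','top'):
    save(c,c+'5')
    for l in('red_bottle','pad_axis'):
      for r in manip.pinpoint(l,c): print(c,l,np.round(r['location'],1),round(r['score'],2),proj(c,(.549,.351,.1)))
s=manip.get_state(); print(s['eef_pos'],s['ft_force'])
im=cv2.imread('pics/w5.png'); t=cv2.imread('pics/top5.png')[140:260,130:250]
cv2.imwrite('pics/c5.png',cv2.convertScaleAbs(np.hstack([cv2.resize(im,(480,300)),cv2.resize(t,(300,300))]),alpha=1.4,beta=15))
```

```text
scene red_bottle [243.3 142.2] 0.88 [np.float64(245.4345088906677), np.float64(146.25566080111787)]
scene red_bottle [419.3 342.5] 0.59 [np.float64(245.4345088906677), np.float64(146.25566080111787)]
scene pad_axis [245.4 165. ] 0.86 [np.float64(245.4345088906677), np.float64(146.25566080111787)]
scene pad_axis [203.5 171.7] 0.58 [np.float64(245.4345088906677), np.float64(146.25566080111787)]
scene pad_axis [357.  287.8] 0.56 [np.float64(245.4345088906677), np.float64(146.25566080111787)]
top red_bottle [467.  239.6] 0.88 [np.float64(184.97710227397468), np.float64(196.85718792196664)]
top red_bottle [183.  193.3] 0.64 [np.float64(184.97710227397468), np.float64(196.85718792196664)]
top pad_axis [192.5 198.9] 0.66 [np.float64(184.97710227397468), np.float64(196.85718792196664)]
[0.5494 0.3529 0.2565] [ 0.9483 -0.8091 -2.7484]
```

View pics/c5.png

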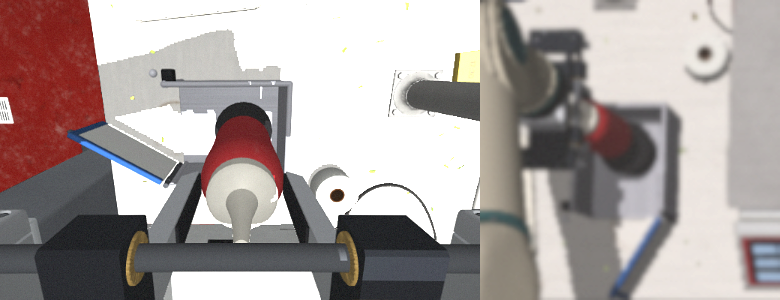

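The crop shows the bottle base over the black pad in the wrist view (left panel, pad at about (244,130)). The bottle is central and the gate still open.

>>> carry_out(
  targets=[
    [-1,[-0.2,0,0.5],[0,0,0]],
    [-1,[0,0,1],[0,0,0]],
    [-1,[0,0,1],[0,0,0]],
    [-1,[0,0,0.5],[0,0,0]],
    [-1,[0,0,0.4],[0,0,0]],
    [-1,[0,0,0.3],[0,0,0]],
    [-1,[0,0,0],[0,0,0]],
    [-1,[0,0,0],[0,0,0]],
  ],
)

```text
time_s: 12.35
eef_pos: [0.549, 0.3508, 0.2186]
tcp_rot: [[-0.0, 1.0, 0.0], [1.0, 0.0, 0.0], [0.0, 0.0, -1.0]]
ft_force: [-0.2, -0.2, -2.8]
width: 0.0593
finger_force: 18.0
```

>>> carry_out(
  targets=[
    [-1,[0,0,0.1],[0,0,0]],
    [-1,[0,0,0.1],[0,0,0]],
    [-1,[0,0,0.1],[0,0,0]],
    [-1,[0,0,0.1],[0,0,0]],
    [-1,[0,0,0.1],[0,0,0]],
    [-1,[0,0,0.1],[0,0,0]],
    [-1,[0,0,0],[0,0,0]],
    [-1,[0,0,0],[0,0,0]],
  ],
)

```text
time_s: 13.15
eef_pos: [0.5488, 0.3507, 0.2124]
tcp_rot: [[-0.0, 1.0, -0.0], [1.0, 0.0, 0.0], [0.0, -0.0, -1.0]]
ft_force: [-0.4, -0.1, -3.0]
width: 0.0598
finger_force: 18.0
```

Bottom is at about 0.087. Continuing in small steps.

>>> carry_out(
  targets=[
    [-1,[0,0,0.1],[0,0,0]],
    [-1,[0,0,0.1],[0,0,0]],
    [-1,[0,0,0.1],[0,0,0]],
    [-1,[0,0,0.1],[0,0,0]],
    [-1,[0,0,0.1],[0,0,0]],
    [-1,[0,0,0.1],[0,0,0]],
    [-1,[0,0,0],[0,0,0]],
    [-1,[0,0,0],[0,0,0]],
  ],
)

```text
time_s: 13.95
eef_pos: [0.5488, 0.3507, 0.2064]
tcp_rot: [[0.0, 1.0, -0.0], [1.0, -0.0, -0.0], [-0.0, -0.0, -1.0]]
ft_force: [-0.5, 0.1, -2.7]
width: 0.0596
finger_force: 18.0
```

>>> carry_out(
  targets=[
    [-1,[0,0,0.1],[0,0,0]],
    [-1,[0,0,0.1],[0,0,0]],
    [-1,[0,0,0.1],[0,0,0]],
    [-1,[0,0,0.1],[0,0,0]],
    [-1,[0,0,0.1],[0,0,0]],
    [-1,[0,0,0.1],[0,0,0]],
    [-1,[0,0,0],[0,0,0]],
    [-1,[0,0,0],[0,0,0]],
  ],
)

```text
time_s: 14.75
eef_pos: [0.5488, 0.3507, 0.2004]
tcp_rot: [[0.0, 1.0, -0.0], [1.0, -0.0, 0.0], [0.0, -0.0, -1.0]]
ft_force: [0.9, -0.0, -2.6]
width: 0.06
finger_force: 18.0
```

>>> carry_out(
  targets=[
    [-1,[0,0,0.1],[0,0,0]],
    [-1,[0,0,0.1],[0,0,0]],
    [-1,[0,0,0.1],[0,0,0]],
    [-1,[0,0,0.1],[0,0,0]],
    [-1,[0,0,0.1],[0,0,0]],
    [-1,[0,0,0.1],[0,0,0]],
    [-1,[0,0,0],[0,0,0]],
    [-1,[0,0,0],[0,0,0]],
  ],
)

```text
time_s: 15.55
eef_pos: [0.5488, 0.3506, 0.1944]
tcp_rot: [[0.0, 1.0, -0.0], [1.0, -0.0, -0.0], [-0.0, -0.0, -1.0]]
ft_force: [0.1, -0.2, -3.1]
width: 0.0597
finger_force: 18.0
```

>>> carry_out(
  targets=[
    [-1,[0,0,0.1],[0,0,0]],
    [-1,[0,0,0.1],[0,0,0]],
    [-1,[0,0,0.1],[0,0,0]],
    [-1,[0,0,0.1],[0,0,0]],
    [-1,[0,0,0.1],[0,0,0]],
    [-1,[0,0,0.1],[0,0,0]],
    [-1,[0,0,0],[0,0,0]],
    [-1,[0,0,0],[0,0,0]],
  ],
)

```text
time_s: 16.35
eef_pos: [0.5488, 0.3507, 0.1885]
tcp_rot: [[0.0, 1.0, -0.0], [1.0, -0.0, 0.0], [0.0, -0.0, -1.0]]
ft_force: [0.3, 0.4, -2.1]
width: 0.0599
finger_force: 18.0
```

>>> carry_out(
  targets=[
    [-1,[0,0,0.1],[0,0,0]],
    [-1,[0,0,0.1],[0,0,0]],
    [-1,[0,0,0.1],[0,0,0]],
    [-1,[0,0,0.1],[0,0,0]],
    [-1,[0,0,0],[0,0,0]],
    [-1,[0,0,0],[0,0,0]],
    [-1,[0,0,0],[0,0,0]],
    [-1,[0,0,0],[0,0,0]],
  ],
)

```text
time_s: 17.15
eef_pos: [0.5489, 0.3508, 0.1846]
tcp_rot: [[-0.0, 1.0, 0.0], [1.0, 0.0, 0.0], [0.0, 0.0, -1.0]]
ft_force: [-1.2, 0.7, 0.3]
width: 0.06
finger_force: 18.0
```

Run:
```python
from h import *
f=[]
for i in range(6): manip.capture('top'); f.append(manip.get_state()['ft_force'])
print(np.round(f,2), np.mean(f,0))
```

```text
[[-0.64 -0.86 -0.75]
 [-0.11  0.02  0.25]
 [-0.01  0.06 -0.91]
 [-0.42  0.08  0.27]
 [-0.32 -0.09  0.46]
 [-0.09  0.7  -0.23]] [-0.26468355 -0.01451966 -0.15120719]
```

The pad now carries the bottle's weight (about 2.7 N) with the bottle still held. Releasing, then rising straight up.

>>> carry_out(
  targets=[
    [0.6,[0,0,0],[0,0,0]],
    [1,[0,0,0],[0,0,0]],
    [1,[0,0,0],[0,0,0]],
    [1,[0,0,0],[0,0,0]],
    [1,[0,0,0],[0,0,0]],
    [1,[0,0,0],[0,0,0]],
    [1,[0,0,0],[0,0,0]],
    [1,[0,0,0],[0,0,0]],
  ],
)

```text
time_s: 18.25
eef_pos: [0.5488, 0.3507, 0.1844]
tcp_rot: [[0.0, 1.0, -0.0], [1.0, -0.0, -0.0], [-0.0, -0.0, -1.0]]
ft_force: [-0.3, -0.5, -1.0]
width: 0.0941
finger_force: 0.0
```

>>> carry_out(
  targets=[
    [1,[0,0,-1],[0,0,0]],
    [1,[0,0,-2],[0,0,0]],
    [1,[0,0,-2],[0,0,0]],
    [1,[0,0,-2],[0,0,0]],
    [1,[0,0,-2],[0,0,0]],
    [1,[0,0,-2],[0,0,0]],
    [1,[0,0,-2],[0,0,0]],
    [1,[0,0,-2],[0,0,0]],
  ],
)

```text
time_s: 19.05
eef_pos: [0.5489, 0.3505, 0.3362]
tcp_rot: [[0.0, 1.0, 0.001], [1.0, -0.0, 0.0], [0.0, 0.001, -1.0]]
ft_force: [-0.4, 0.1, 0.0]
width: 0.0937
finger_force: 0.0
```

Run:
```python
from h import *
np.set_printoptions(precision=4,suppress=True)
a=save('wrist','w6')
for c in('wrist',):
  for l,z in(('red_bottle',.063),('gate_edge',.07)):
    for r in manip.pinpoint(l,c): print(c,l,np.round(r['location'],1),round(r['score'],2),atz(c,r['location'],z))
t=save('top','top6'); 
s=manip.get_state(); print(s['eef_pos'],s['joint_positions'],s['time_s'])
cv2.imwrite('pics/c6.png',cv2.convertScaleAbs(np.hstack([cv2.resize(a,(480,300)),cv2.resize(t[140:260,130:250],(300,300))])[:,:,::-1],alpha=1.4,beta=15))
```

```text
wrist red_bottle [325.4 158.5] 0.72 [0.555  0.3532 0.063 ]
wrist gate_edge [146.6 166.5] 0.6 [0.326  0.3441 0.07  ]
[0.5488 0.3506 0.3347] [-0.9423  0.5903  0.6097  1.3352 -0.3358  1.3178 -0.3298] 19.25
```

View pics/c6.png

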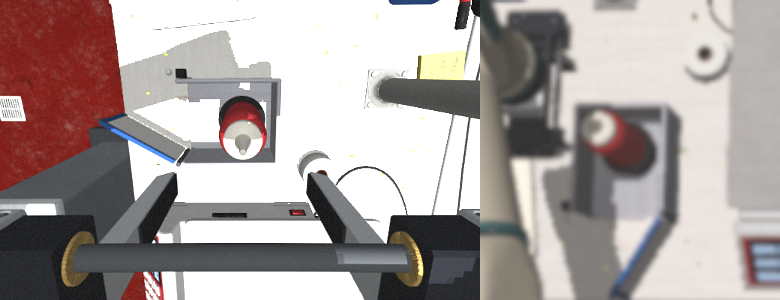

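The crop shows the bottle standing upright on the pad and clear of the fingers, with the gate still open. Next I'll shut the fingers, turn the tool so the gripper's body clears the bottle, and go to the outside of the gate.

>>> carry_out(
  targets=[
    [-1,[0,0,0],[0,0,-0.15]],
    [-1,[0,0,0],[0,0,-0.15]],
    [-1,[0,0,0],[0,0,-0.15]],
    [-1,[0,0,0],[0,0,-0.15]],
    [-1,[0,0,0],[0,0,-0.15]],
    [-1,[0,0,0],[0,0,-0.15]],
    [-1,[0,0,0],[0,0,-0.15]],
    [-1,[0,0,0],[0,0,-0.15]],
  ],
)

```text
time_s: 20.05
eef_pos: [0.5481, 0.3504, 0.3328]
tcp_rot: [[-0.934, 0.357, -0.002], [0.357, 0.934, -0.001], [0.002, -0.002, -1.0]]
ft_force: [0.4, 0.4, -0.8]
width: 0.0336
finger_force: 0.0
```

>>> carry_out(
  targets=[
    [-1,[0,0,0],[0,0,-0.15]],
    [-1,[0,0,0],[0,0,-0.15]],
    [-1,[0,0,0],[0,0,-0.07]],
    [-1,[4,-1,0],[0,0,0]],
    [-1,[4,-1,0],[0,0,0]],
    [-1,[4,-1,0],[0,0,0]],
    [-1,[4,-1,0],[0,0,0]],
    [-1,[4,-1,0],[0,0,0]],
  ],
)

```text
time_s: 20.85
eef_pos: [0.3464, 0.2998, 0.3332]
tcp_rot: [[-1.0, 0.0, -0.002], [0.0, 1.0, -0.002], [0.002, -0.002, -1.0]]
ft_force: [-0.7, -0.3, 0.9]
width: 0.0003
finger_force: 0.0
```

>>> carry_out(
  targets=[
    [-1,[0,0,2],[0,0,0]],
    [-1,[0,0,3],[0,0,0]],
    [-1,[0,0,3],[0,0,0]],
    [-1,[0,0,3],[0,0,0]],
    [-1,[0,0,3],[0,0,0]],
    [-1,[0,0,3],[0,0,0]],
    [-1,[0,0,0],[0,0,0]],
    [-1,[0,0,0],[0,0,0]],
  ],
)

```text
time_s: 21.65
eef_pos: [0.3483, 0.3003, 0.1642]
tcp_rot: [[-1.0, 0.001, -0.002], [0.001, 1.0, -0.002], [0.002, -0.002, -1.0]]
ft_force: [-0.0, 0.4, 0.1]
width: 0.0001
finger_force: 0.0
```

>>> carry_out(
  targets=[
    [-1,[0,0,2],[0,0,0]],
    [-1,[0,0,2],[0,0,0]],
    [-1,[0,0,2],[0,0,0]],
    [-1,[0,0,2],[0,0,0]],
    [-1,[0,0,2],[0,0,0]],
    [-1,[0,0,0.5],[0,0,0]],
    [-1,[0,0,0],[0,0,0]],
    [-1,[0,0,0],[0,0,0]],
  ],
)

```text
time_s: 22.45
eef_pos: [0.3496, 0.3015, 0.0606]
tcp_rot: [[-1.0, 0.001, 0.002], [0.001, 1.0, 0.001], [-0.002, 0.001, -1.0]]
ft_force: [-0.5, 0.6, -0.2]
width: 0.0009
finger_force: 0.0
```

>>> carry_out(
  targets=[
    [-1,[-0.3,0.8,0],[0,0,0]],
    [-1,[-0.3,0.8,0],[0,0,0]],
    [-1,[-0.3,0.8,0],[0,0,0]],
    [-1,[-0.3,0.8,0],[0,0,0]],
    [-1,[-0.3,0.8,0],[0,0,0]],
    [-1,[-0.3,0.8,0],[0,0,0]],
    [-1,[-0.4,0.8,0],[0,0,0]],
    [-1,[-0.4,0.8,0],[0,0,0]],
  ],
)

```text
time_s: 23.25
eef_pos: [0.3751, 0.3655, 0.0594]
tcp_rot: [[-1.0, 0.001, -0.0], [0.001, 1.0, -0.0], [0.0, -0.0, -1.0]]
ft_force: [0.3, -0.1, 0.6]
width: 0.0003
finger_force: 0.2
```

>>> carry_out(
  targets=[
    [-1,[-0.5,0.3,0],[0,0,0]],
    [-1,[-0.5,0.3,0],[0,0,0]],
    [-1,[-0.5,0.3,0],[0,0,0]],
    [-1,[-0.5,0.3,0],[0,0,0]],
    [-1,[-0.5,0.3,0],[0,0,0]],
    [-1,[-0.5,0.3,0],[0,0,0]],
    [-1,[-0.5,0.2,0],[0,0,0]],
    [-1,[-0.2,0,0],[0,0,0]],
  ],
)

```text
time_s: 24.05
eef_pos: [0.4127, 0.3853, 0.0595]
tcp_rot: [[-1.0, 0.001, 0.001], [0.001, 1.0, 0.001], [-0.001, 0.001, -1.0]]
ft_force: [0.0, -0.5, 0.7]
width: 0.0003
finger_force: 0.1
```

>>> carry_out(
  targets=[
    [-1,[-0.15,0,0],[0,0,0]],
    [-1,[-0.15,0,0],[0,0,0]],
    [-1,[-0.15,0,0],[0,0,0]],
    [-1,[-0.15,0,0],[0,0,0]],
    [-1,[-0.15,0,0],[0,0,0]],
    [-1,[-0.15,0,0],[0,0,0]],
    [-1,[-0.1,0,0],[0,0,0]],
    [-1,[0,0,0],[0,0,0]],
  ],
)

```text
time_s: 24.85
eef_pos: [0.421, 0.3849, 0.0595]
tcp_rot: [[-1.0, 0.0, -0.001], [0.0, 1.0, -0.0], [0.001, -0.0, -1.0]]
ft_force: [-3.4, 0.5, 1.9]
width: 0.0003
finger_force: 1.5
```

Run:
```python
from h import *
np.set_printoptions(precision=4,suppress=True)
f=[];
for c in('scene','top'):
    a=manip.capture(c); s=manip.get_state(); f.append(s['ft_force'])
    if c=='scene': A=a
    for r in manip.pinpoint('gate_edge',c): print(c,np.round(r['location'],1),round(r['score'],2),atz(c,r['location'],.07))
print(np.array(f),s['eef_pos'])
cv2.imwrite('pics/c7.png',cv2.convertScaleAbs(np.hstack([cv2.resize(A[110:210,180:300],(430,360)),cv2.resize(a[160:260,140:240],(360,360))])[:,:,::-1],alpha=1.4,beta=15))
```

```text
scene [215.6 154.7] 0.75 [0.4345 0.4313 0.07  ]
scene [356.9 285.6] 0.62 [ 0.3715 -0.4699  0.07  ]
[[-3.0102  0.5028  2.6886]
 [-3.3901  0.0711  3.1972]] [0.4211 0.3849 0.0594]
```

View pics/c7.png

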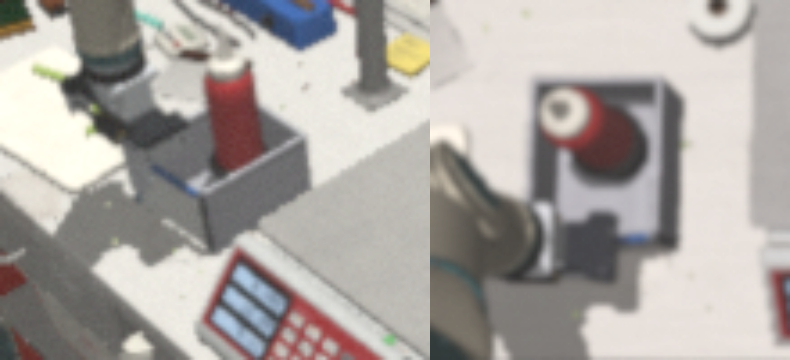

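The crop shows the gate nearly shut and the bottle upright. The push force is 3.4 N, so it is against the catch. I'll keep pushing gently.

>>> carry_out(
  targets=[
    [-1,[-0.1,0,0],[0,0,0]],
    [-1,[-0.1,0,0],[0,0,0]],
    [-1,[-0.1,0,0],[0,0,0]],
    [-1,[-0.1,0,0],[0,0,0]],
    [-1,[-0.1,0,0],[0,0,0]],
    [-1,[0,0,0],[0,0,0]],
    [-1,[0,0,0],[0,0,0]],
    [-1,[0,0,0],[0,0,0]],
  ],
)

```text
time_s: 25.85
eef_pos: [0.4243, 0.3852, 0.0594]
tcp_rot: [[-1.0, -0.001, -0.004], [-0.001, 1.0, -0.001], [0.004, -0.001, -1.0]]
ft_force: [-7.8, 0.7, 5.6]
width: 0.0004
finger_force: 3.8
```

>>> carry_out(
  targets=[
    [-1,[-0.1,0,0],[0,0,0]],
    [-1,[-0.1,0,0],[0,0,0]],
    [-1,[-0.1,0,0],[0,0,0]],
    [-1,[0,0,0],[0,0,0]],
    [-1,[0,0,0],[0,0,0]],
    [-1,[0,0,0],[0,0,0]],
    [-1,[0,0,0],[0,0,0]],
    [-1,[0,0,0],[0,0,0]],
  ],
)

```text
time_s: 26.65
eef_pos: [0.4301, 0.3848, 0.0594]
tcp_rot: [[-1.0, 0.001, 0.0], [0.001, 1.0, 0.0], [-0.0, 0.0, -1.0]]
ft_force: [-2.6, 1.9, 0.1]
width: 0.0004
finger_force: 1.1
```

The force dropped and the gate jumped about 6 mm, so the catch has been passed. A touch more to confirm it is home.

>>> carry_out(
  targets=[
    [-1,[-0.1,0,0],[0,0,0]],
    [-1,[-0.1,0,0],[0,0,0]],
    [-1,[0,0,0],[0,0,0]],
    [-1,[0,0,0],[0,0,0]],
    [-1,[0,0,0],[0,0,0]],
    [-1,[0,0,0],[0,0,0]],
    [-1,[0,0,0],[0,0,0]],
    [-1,[0,0,0],[0,0,0]],
  ],
)

```text
time_s: 27.45
eef_pos: [0.4301, 0.3847, 0.0594]
tcp_rot: [[-1.0, 0.0, -0.003], [0.0, 1.0, -0.001], [0.003, -0.001, -1.0]]
ft_force: [-5.3, 0.6, 3.7]
width: 0.0003
finger_force: 3.0
```

Hard stop: the force rises with no motion, so the gate is seated. Backing off and checking.

>>> carry_out(
  targets=[
    [-1,[0.5,0,0],[0,0,0]],
    [-1,[1,0,0],[0,0,0]],
    [-1,[1.5,0,0],[0,0,0]],
    [-1,[1,0,-2],[0,0,0]],
    [-1,[0,0,-4],[0,0,0]],
    [-1,[0,0,-4],[0,0,0]],
    [-1,[0,0,-4],[0,0,0]],
    [-1,[0,0,0],[0,0,0]],
  ],
)

```text
time_s: 28.25
eef_pos: [0.3949, 0.3868, 0.2046]
tcp_rot: [[-1.0, 0.002, 0.008], [0.002, 1.0, 0.007], [-0.008, 0.007, -1.0]]
ft_force: [0.8, 0.1, -0.7]
width: 0.0005
finger_force: 0.0
```

Run:
```python
from h import *
np.set_printoptions(precision=4,suppress=True)
P={}
for c in('scene','top'):
    P[c]=save(c,c+'8'); 
    for l,z in(('gate_edge',.07),('red_bottle',.06)):
        for r in manip.pinpoint(l,c): print(c,l,np.round(r['location'],1),round(r['score'],2),atz(c,r['location'],z))
s=manip.get_state(); print(s['eef_pos'],s['ft_force'],s['time_s'])
cv2.imwrite('pics/c8.png',cv2.convertScaleAbs(np.hstack([cv2.resize(P['scene'][110:210,180:300],(430,360),interpolation=2),cv2.resize(P['top'][160:260,140:240],(360,360),interpolation=2)])[:,:,::-1],alpha=1.4,beta=15))
```

```text
scene gate_edge [214.8 152.5] 0.64 [0.4411 0.4475 0.07  ]
scene gate_edge [323.2 245.8] 0.33 [ 0.4106 -0.2773  0.07  ]
scene red_bottle [422.  343.5] 0.72 [ 0.3627 -0.7342  0.06  ]
top red_bottle [186.8 198.7] 0.97 [0.5494 0.3554 0.06  ]
top red_bottle [465.6 240.8] 0.88 [ 0.3856 -0.6937  0.06  ]
[0.3911 0.384  0.198 ] [ 0.1718 -0.2476  0.235 ] 28.55
```

View pics/c8.png

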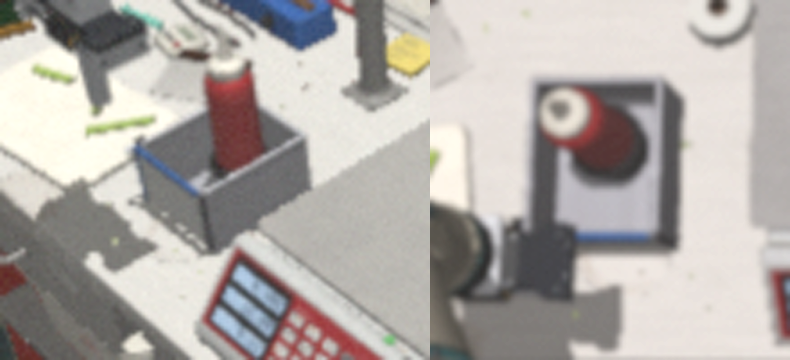

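The final crop shows the gate shut flush along the station's front, with its blue edge straight and closed at both ends. The bottle stands upright, central on the pad, and the arm is clear. Handing in.

```bash
python3 -c "
from rig import manip
print(manip.sign_off())"
```

```text
the job is handed in; nothing more can be done
None
```

The job is handed in, with no verdict returned: the red bottle stands upright and released on the pad, the gate looks seated on its catch in the last pictures, and the arm is clear.

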